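# Clear and hold the sprung lid of the toy drying box

## Robot

A 6-joint arm with a two-finger parallel gripper is mounted at the origin on the work surface. World frame = base frame: x ahead of the robot, y to its left, z up, the work surface at z = 0. Lengths are in mm, angles in rad, forces in N, time in s.
With the tool pointing down it reaches from about 350 to 775 mm from the base axis. Payload 7.3 kg.
Tool frame: the origin (TCP) lies between the finger pads; the fingertips stand 14 mm ahead of it and the grasp point (between the pads) lies 5 mm behind it; z points along the fingers, y is the line along which they close (so a half turn about z gives the same grasp; the last joint's range is limited). The gripper opens to 92 mm and grips with 3 to 60 N. Pads are 19 mm wide; open, the fingers measure 130 mm over their backs; the gripper's body (75 mm by 190 mm) begins 47 mm behind the grasp point.
Start: joints at [1.17, 0.342, 1.524, -0, 1.275, -0.146], TCP at [132.311, 508.072, 240.741] pointing down, gripper open.
Joint ranges: [-2.53, 2.53], [-0.77, 2.02], [0.04, 2.7], [-1, 4.14], [0.28, 2.66], [-3.11, 3.11]. Speed limits (rad/s): [2.57, 2.57, 3.14, 3.14, 3.14, 3.14].

## Interface

Orientations are given as [roll, pitch, yaw] about the fixed x, y, z axes, in that order (R = Rz(yaw) Ry(pitch) Rx(roll)).
In Python, from plant import get_obs, cams, close_job gives the robot as it stands. The module is installed in compiled form; this text tells all that it offers.
- The arm moves only by the shell command python3 -m creep 'ROWS'. ROWS is JSON, a list of rows, each an object of numbers: "hand": the opening, from 0 (shut) to 1 (fully open); "tx", "ty", "tz": the shift along the tool's x, y, z in m; "spin": the turn about the tool's z in degrees. In form: [{"hand": .., "tx": .., "ty": .., "tz": .., "spin": ..}, ...]. A call has 1 to 5 rows; each row shifts and turns the commanded pose from where the row before left it, along the tool's axes as they then stand; what a row does not reach is not made up. A row lasts 1/8 s, in which the tool goes at most 62.5 mm and 10.7 degrees, less where a joint would pass 70% of its speed; a pose out of reach is approached as far as the arm can. A call is refused whole if a number of a shift passes 0.0625 or a number of a turn 10.7, either way. A call with a gripper value outside its range is refused whole. The fingers move at their own pace and stop on an object; the grip force is fixed at half the most. Time passes only in rows, so rows that do not move let the fingers close. It gives the time, the measured TCP pose, the force, the opening and the grip force at its end, in the units of the state.
- get_obs(): the state, without advancing time (a new reading comes with each control period).
- cams.capture(name): name is "side" or "top"; returns a dict with "color" (400x640x3 uint8, red, green, blue), "K" (3x3 intrinsics, pixels), "k1" (the pictures are not rectified: a ray, as slopes to the right and down, at radius r is drawn at 1 + k1 r^2 times it, then the intrinsics apply), "R" (3x3) and "t" (3): a world point X has camera coordinates R X + t. Camera axes: x right, y down, z forward; pixel columns grow to the right and rows downward; lengths in mm; the calibration is good to about 2 mm. A picture is of the moment at which its call begins. There is no depth.
- close_job(): hands the job in; it is judged then, once.
The state is a dict: "time": time; "joint_positions": joint angles; "dq": joint speeds; "tau": joint torques, N m; "tool_pos": TCP position; "tcp_rot": TCP orientation; "contact_force": force on the tool from outside, world axes, zero at the start; "moment": the same for the moment, N m; "grip_width": finger opening in mm; "finger_force": force on a finger pad.
Only numpy, scipy, OpenCV 4.12 (cv2) and the standard library are available. Lean on these libraries where they do the work, as an engineer would, in place of code of your own. Each camera call takes 0.05 s, during which the arm holds its last target. There are 200 camera calls.

## Task

Take the glue bottle off the lid of the drying box and stand it upright on the round cork coaster. Then raise the box's sprung lid past its balance point, where the springs start to lift it, without letting it fly fully open, ease it back and finish holding it still just below the balance point (not more than about ten degrees below), so that the freshly painted toy parts inside can be inspected. Do not let go of the lid at the end, and do not disturb the puzzle tray, the paint jar or the brush pot.

Things in the scene. Friction and masses are not known exactly. Their poses are not given: they have to be found in the camera images.
- box: Fixed open-topped plywood drying box, 190 (x) x 240 (y) x 110 mm high, walls 8 mm, with a flat wooden lid on top. Origin: centre of its underside, on the table. Its -x axis points to the lid's handle side (towards the robot, within about 15 degrees), z up. With the lid shut, the lid's upper face is 120 mm above the origin.
- lid_bar (a point): Middle of the lid's handle, a round steel bar 12 mm thick, 120 mm long, parallel to the box's y axis, on two 12 mm thick arms at its ends. It lies level with the lid's board, 50 mm in front of its front edge (38 mm clear gap, open down to the table). Lid shut: centre 115 mm above the table, 145 mm from the box's centre. Moves with the lid, 240 mm from the hinge axis.
- lid_hinge (a point): Middle of the lid's hinge axis, fixed on the box: at the top of its far (+x) side, 115 mm above the table. The axis runs along the box's y axis.
- lid (a joint): Lid angle, rad: 0 shut and level, grows as the handle side rises, 1.4 fully open. Board 190 x 240 x 10 mm, lid 0.8 kg. Hinge springs balance it at 0.85 rad (49 degrees, bar 295 mm above the table): below it falls shut by itself, above it swings fully open by itself. Lifting at the bar takes 1 N when shut, almost none at balance; lightly damped, stays nowhere between unless held.
- glue: Loose white glue bottle, about 0.1 kg, standing on the shut lid: round body 48 mm in diameter and 78 mm high, then a shoulder and a narrow grey nozzle up to 110 mm. Origin: centre of its foot; z up along the bottle.
- cork: Fixed round cork coaster, 130 mm in diameter, 4 mm thick, lying on the table left or right of the box. Origin: centre of its underside, on the table.
- puzzle: Square plywood puzzle tray, 140 x 140 x 16 mm, on the table on the other side of the box from the coaster. Leave it alone. Origin: centre of its underside.
- paint: Paint jar, 60 mm in diameter, 85 mm high, on the table to the right of the box. Leave it alone. Origin: centre of its underside.
- brushes: Cardboard pot 72 mm in diameter, 90 mm high, with brushes up to 160 mm, on the table to the left of the box. Leave it alone. Origin: centre of its underside.
Mind the look-alikes: they are no part of the job. Leave any pink or red look-alike of the glue alone.

How it is judged (in metres and radians):
On the way, in this order (a step that is already met when the one before it is completed fails the run):
1. the glue bottle stands upright on the cork coaster, let go, with the lid still shut (horizontal distance between glue and cork below 0.042 m and height (world z) of glue below 0.012 m and angle between glue's own z axis and vertical below 0.12 rad and contact force between the fingers and glue below 0.02 N and value of joint lid below 0.1 rad and linear speed of glue below 0.02 m/s), for 0.2 s.
2. the lid is raised past its balance point (value of joint lid above 0.87 rad), for 0.1 s.
At the end, for the whole second after the job is handed in: The arm holds the lid still (under 0.06 rad/s, contact over 0.05 N) between 0.65 and 0.835 rad, just below its balance point at 0.85, after raising it past 0.87; the glue bottle stands untouched, upright within 0.12 rad, its centre within 42 mm of the coaster's (value of joint lid between 0.65 and 0.835 rad and velocity of joint lid between -0.06 and 0.06 rad/s and contact force between the fingers and box above 0.05 N and horizontal distance between glue and cork below 0.042 m and height (world z) of glue below 0.012 m and angle between glue's own z axis and vertical below 0.12 rad and contact force between the fingers and glue below 0.02 N); the arm keeps its last pose, push and grip.
It fails at once if the lid flies fully open (value of joint lid above 1.3 rad).
It fails at once if the glue bottle is knocked over (angle between glue's own z axis and vertical above 0.8 rad).
It fails at once if the puzzle tray is disturbed (distance of puzzle from where it was at the start of the episode above 0.025 m).
It fails at once if the paint jar is disturbed (distance of paint from where it was at the start of the episode above 0.025 m).
It fails at once if the brush pot is disturbed (distance of brushes from where it was at the start of the episode above 0.025 m).
It also fails if it takes over 58 s, if anything falls off the work surface, if the arm or the gripper's body presses on something with over 40 N, if the wrist force passes 120 N, or if a joint passes its speed limit or range.

## Working session

There is one attempt and no reset: what is moved stays moved. The work goes in short steps, Python scripts to look and compute and a shell command to move; the robot and the scene stay as the last step left them, time stands still between calls to the robot, and variables do not carry over. Pictures are saved under pics/ and viewed, at most 10 in all, crops included, and the job is handed in when it is done.

```bash
mkdir -p pics; cat > h.py <<'E'
import numpy as np, cv2, pickle
from plant import get_obs, cams, close_job
def cap(n,f):
    c=cams.capture(n); pickle.dump(c,open(f'pics/{f}.pkl','wb')); cv2.imwrite(f'pics/{f}.png',c['color'][:,:,::-1]); return c
def load(f): return pickle.load(open(f'pics/{f}.pkl','rb'))
def dist(c): return np.array([float(c['k1']),0,0,0.])
def ray(c,uv):
    p=cv2.undistortPoints(np.array([[uv]],float),np.array(c['K'],float),dist(c))[0,0]
    R=np.array(c['R']);t=np.array(c['t']); return -R.T@t, R.T@np.array([p[0],p[1],1.])
def onz(c,uv,z):
    o,d=ray(c,uv); return o+d*(z-o[2])/d[2]
def proj(c,X):
    return cv2.projectPoints(np.array(X,float).reshape(-1,1,3),cv2.Rodrigues(np.array(c['R'],float))[0],np.array(c['t'],float),np.array(c['K'],float),dist(c))[0][:,0]
def crop(f,x,y,w,h,s,out):
    cv2.imwrite(f'pics/{out}.png',cv2.resize(cv2.imread(f'pics/{f}.png')[y:y+h,x:x+w],None,fx=s,fy=s,interpolation=cv2.INTER_CUBIC))
E
python3 - <<'E'
from h import *
for n in('top','side'):
    c=cap(n,n+'0'); print(n,np.round(ray(c,(320,200))[0]),np.round(ray(c,(320,200))[1],2),c['k1'])
print(get_obs())
a=cv2.imread('pics/top0.png');b=cv2.imread('pics/side0.png')
E
```

```text
top [398.  -5. 999.] [ 0.21  0.03 -0.98] -0.013475579616653912
side [ 224. -677.  649.] [ 0.37  0.71 -0.6 ] -0.005812317356716586
{'time': 0.1, 'joint_positions': array([ 1.17000350e+00,  3.42647217e-01,  1.52490571e+00, -3.77754312e-05,
        1.27539663e+00, -1.45996289e-01]), 'dq': array([ 0.00066605, -0.00139546, -0.00224675, -0.00067787,  0.00231716,
        0.0001299 ]), 'tau': array([ 2.04628821e-03, -4.32001019e+01, -2.44694853e+01,  7.18493946e-02,
        5.25889895e-02, -1.66159992e-05]), 'tool_pos': array([132.17957853, 507.73907159, 240.1229804 ]), 'tcp_rot': array([-3.14024493e+00, -1.61660071e-04,  2.88680703e+00]), 'contact_force': array([ 1.08515109,  0.52575826, -0.78717294]), 'moment': array([ 0.01824809,  0.00673227, -0.02929791]), 'finger_force': 0.0, 'grip_width': 92.07150879841475}
```

View pics/top0.png

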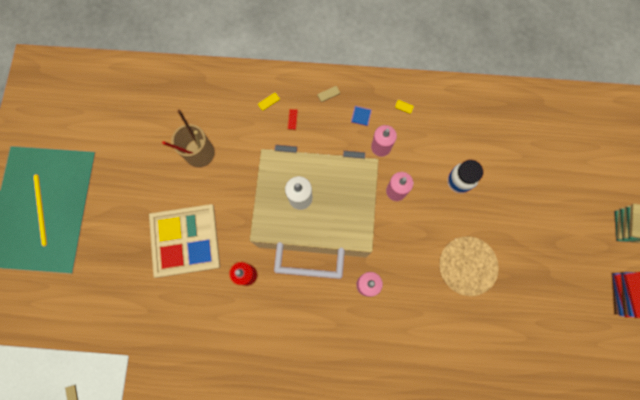

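View pics/side0.png

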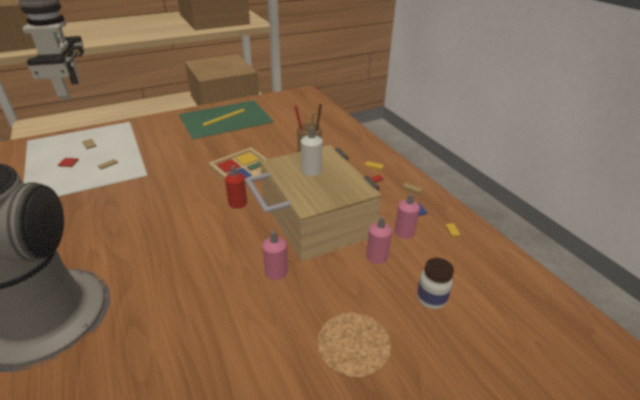

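The top view shows the white bottle on the lid (nozzle about 298,187; side view 312,150), the handle bar from (277,272) to (341,276), and the cork at (469,266). The paint jar is at (467,175), the brushes at (192,145) and the puzzle tray at (184,241). The candidates for the glue are the white bottle (298,187), the pink ones (385,138), (401,184) and (370,284), and the red one (242,272). Only the white one on the lid fits. I'll confirm with a crop.

```bash
python3 - <<'E'
from h import *
crop('top0',225,125,200,150+25,4,'c1'); crop('side0',220,110,200,150,4,'c2')
E
```

```text
(no output)
```

View pics/c1.png

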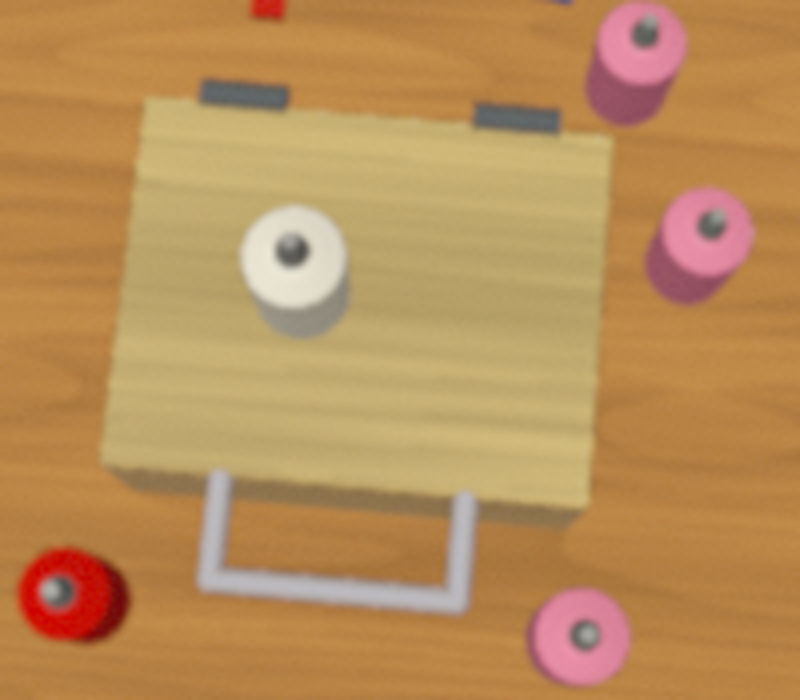

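View pics/c2.png

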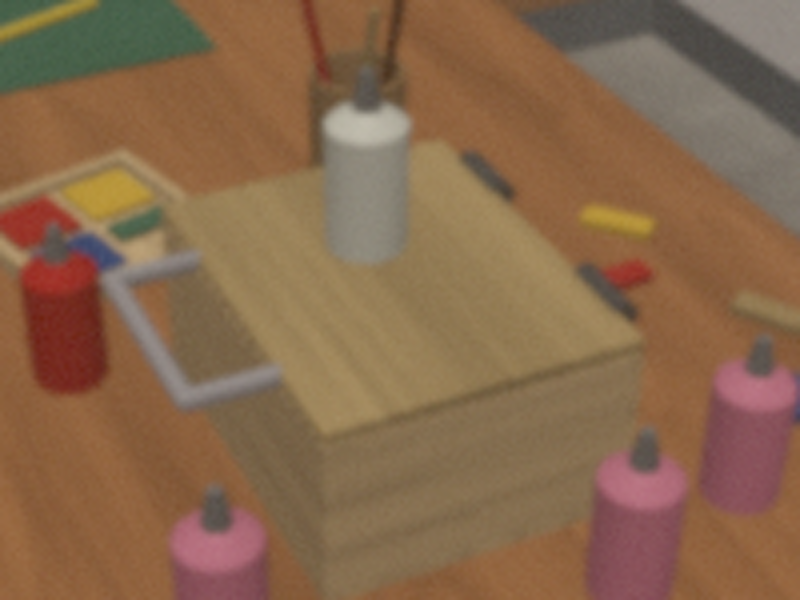

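The crops confirm it: the white bottle stands on the lid (nozzle at 298,187 in the top image). The pink and red ones stand on the table.

```bash
python3 - <<'E'
from h import *
c=load('top0'); f=lambda x,y:(225+x/4,125+y/4)
P=lambda n,uv,z:print(n,np.round(onz(c,uv,z),1))
P('glue shoulder',f(294,257),198+3); P('nozzle',f(292,248),230); 
for q in[(145,97),(612,135),(590,508),(103,465)]:P('lid',f(*q),120)
P('barL',f(203,582),115);P('barR',f(466,605),115)
P('cork',(469,266),4)
P('paint',(470,171),85);P('pink front',f(578,637),85);P('pink mid',f(707,230),80);P('pink far',f(643,42),80);P('red',f(70,595),80)
s=load('side0'); g=lambda x,y:(220+x/4,110+y/4)
o1,d1=ray(c,f(292,248));o2,d2=ray(s,g(366,70))
A=np.stack([d1,-d2],1);k=np.linalg.lstsq(A,o2-o1,rcond=None)[0];print(o1+d1*k[0],o2+d2*k[1])
E
```

```text
glue shoulder [587.2  56.4 201. ]
nozzle [584.3  55.4 230. ]
lid [684.8 145.5 120. ]
lid [681.4 -93.3 120. ]
lid [491.5 -91.1 120. ]
lid [495.9 146.9 120. ]
barL [443.3  93.6 115. ]
barR [441.2 -34.  115. ]
cork [ 487.8 -314.9    4. ]
paint [ 679.5 -291.6   85. ]
pink front [430.8 -91.6  85. ]
pink mid [ 645.7 -149.5   80. ]
pink far [ 747.7 -111.6   80. ]
red [434.  163.5  80. ]
[584.10267532  55.30898269 230.79355921] [586.53241878  54.40070886 231.31080315]
```

```bash
python3 -m creep '[{"hand":1,"tz":-0.01,"spin":10},{"hand":1,"tz":-0.01,"spin":10},{"hand":1,"tz":-0.01,"spin":10},{"hand":1,"tz":-0.01,"spin":10},{"hand":1,"tz":-0.01,"spin":10}]'; python3 -m creep '[{"hand":1,"spin":9},{"hand":1,"spin":9},{"hand":1,"spin":8.3},{"hand":1}]'
python3 -c "
from h import *
o=get_obs();print(o['tool_pos'],o['tcp_rot'],o['joint_positions'])"
```

```text
[132.17957853 507.73907159 240.1229804 ] [-3.14024493e+00 -1.61660071e-04  2.88680703e+00] [ 1.17000350e+00  3.42647217e-01  1.52490571e+00 -3.77754312e-05
  1.27539663e+00 -1.45996289e-01]invalid input at $[0]: expected keys hand, tx, ty, tz, spin
invalid input at $[0]: expected keys hand, tx, ty, tz, spin
```

All five keys are required.

```bash
python3 -m creep '[{"hand":1,"tx":0,"ty":0,"tz":-0.01,"spin":10},{"hand":1,"tx":0,"ty":0,"tz":-0.01,"spin":10},{"hand":1,"tx":0,"ty":0,"tz":-0.01,"spin":10},{"hand":1,"tx":0,"ty":0,"tz":-0.01,"spin":10},{"hand":1,"tx":0,"ty":0,"tz":-0.01,"spin":10}]'; python3 -m creep '[{"hand":1,"tx":0,"ty":0,"tz":0,"spin":9},{"hand":1,"tx":0,"ty":0,"tz":0,"spin":9},{"hand":1,"tx":0,"ty":0,"tz":0,"spin":8.3},{"hand":1,"tx":0,"ty":0,"tz":0,"spin":0}]'
cat >> h.py <<'E'
def to(*p):
    "remaining shift to world p in tool axes, m"
    from scipy.spatial.transform import Rotation as Ro
    o=get_obs();print('pos',np.round(o['tool_pos'],1),'rpy',np.round(o['tcp_rot'],3),'w',round(o['grip_width'],1),'ff',round(o['finger_force'],1),'F',np.round(o['contact_force'],1),'t',round(o['time'],2),'tool shift',np.round(Ro.from_euler('xyz',o['tcp_rot']).inv().apply(np.array(p)-o['tool_pos'])/1000,4))
E
python3 -c "
from h import *
to(586,55.3,280)"
```

```text
time: 0.72
tool_pos: [132.2, 507.8, 290.6]
tcp_rot: [-3.141, 0.001, 2.008]
contact_force: [0.4, -0.2, -0.6]
grip_width: 91.7
finger_force: 0.0
time: 1.23
tool_pos: [132.2, 507.9, 290.4]
tcp_rot: [-3.141, 0.001, 1.556]
contact_force: [0.4, -0.7, 0.1]
grip_width: 91.8
finger_force: 0.0
pos [132.2 507.9 290.4] rpy [-3.141e+00  1.000e-03  1.556e+00] w 91.8 ff 0.0 F [ 0.4 -0.7  0.1] t 1.23 tool shift [-0.446   0.4602  0.0105]
```

```bash
python3 -m creep '[{"hand":1,"tx":-0.04,"ty":0.041,"tz":0,"spin":0},{"hand":1,"tx":-0.04,"ty":0.041,"tz":0,"spin":0},{"hand":1,"tx":-0.04,"ty":0.041,"tz":0,"spin":0},{"hand":1,"tx":-0.04,"ty":0.041,"tz":0,"spin":0},{"hand":1,"tx":-0.04,"ty":0.041,"tz":0,"spin":0}]';python3 -m creep '[{"hand":1,"tx":-0.04,"ty":0.041,"tz":0,"spin":0},{"hand":1,"tx":-0.04,"ty":0.041,"tz":0,"spin":0},{"hand":1,"tx":-0.04,"ty":0.041,"tz":0,"spin":0},{"hand":1,"tx":-0.04,"ty":0.041,"tz":0,"spin":0},{"hand":1,"tx":-0.04,"ty":0.041,"tz":0,"spin":0}]'
python3 -c "
from h import *
to(586,55.3,280)"
```

```text
time: 1.85
tool_pos: [335.1, 303.4, 290.7]
tcp_rot: [3.141, -0.0, 1.559]
contact_force: [0.1, 0.7, 0.5]
grip_width: 92.0
finger_force: 0.0
time: 2.48
tool_pos: [537.0, 100.1, 290.6]
tcp_rot: [-3.141, -0.0, 1.558]
contact_force: [1.4, -0.1, -0.7]
grip_width: 91.7
finger_force: 0.0
pos [537.  100.1 290.6] rpy [-3.141 -0.     1.558] w 91.7 ff 0.0 F [ 1.4 -0.1 -0.7] t 2.48 tool shift [-0.0442  0.0495  0.0106]
```

```bash
python3 -m creep '[{"hand":1,"tx":-0.022,"ty":0.025,"tz":0,"spin":0},{"hand":1,"tx":-0.022,"ty":0.0245,"tz":0.01,"spin":0},{"hand":1,"tx":0,"ty":0,"tz":0,"spin":0},{"hand":1,"tx":0,"ty":0,"tz":0,"spin":0}]'
python3 -c "
from h import *
to(586,55.3,184); c=cap('side','s1'); crop('s1',220,50,200,150,4,'c3')"
```

```text
time: 2.98
tool_pos: [584.3, 57.3, 280.6]
tcp_rot: [-3.141, -0.0, 1.557]
contact_force: [0.5, -0.6, -0.8]
grip_width: 92.0
finger_force: 0.0
pos [584.3  57.3 280.6] rpy [-3.141 -0.     1.557] w 92.0 ff 0.0 F [ 0.5 -0.6 -0.8] t 2.98 tool shift [-0.0021  0.0018  0.0966]
```

View pics/c3.png

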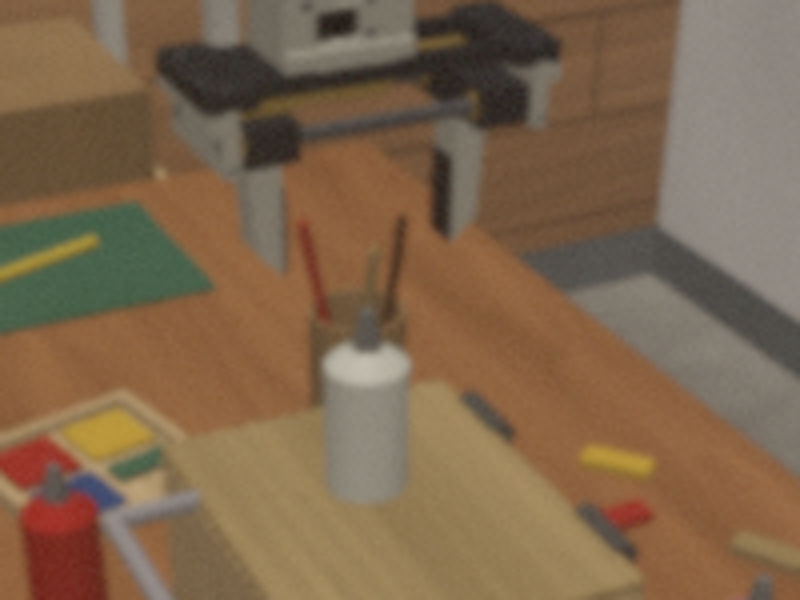

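The fingers (265,230) and (455,200) straddle the bottle (367,330), so I'm descending and gripping.

```bash
python3 -m creep '[{"hand":1,"tx":-0.002,"ty":0.0015,"tz":0.03,"spin":0},{"hand":1,"tx":0,"ty":0,"tz":0.03,"spin":0},{"hand":1,"tx":0,"ty":0,"tz":0.02,"spin":0},{"hand":1,"tx":0,"ty":0,"tz":0.01,"spin":0},{"hand":1,"tx":0,"ty":0,"tz":0.006,"spin":0}]';python3 -m creep '[{"hand":0.4,"tx":0,"ty":0,"tz":0,"spin":0},{"hand":0.4,"tx":0,"ty":0,"tz":0,"spin":0},{"hand":0.4,"tx":0,"ty":0,"tz":0,"spin":0},{"hand":0.4,"tx":0,"ty":0,"tz":0,"spin":0},{"hand":0.4,"tx":0,"ty":0,"tz":0,"spin":0}]'
```

```text
time: 3.65
tool_pos: [586.3, 55.5, 185.1]
tcp_rot: [3.141, -0.0, 1.556]
contact_force: [0.5, -0.3, 0.6]
grip_width: 92.2
finger_force: 0.0
time: 4.28
tool_pos: [586.5, 54.9, 184.9]
tcp_rot: [3.141, -0.0, 1.555]
contact_force: [-0.4, -0.3, 1.0]
grip_width: 47.1
finger_force: 30.0
```

```bash
python3 -m creep '[{"hand":0.4,"tx":0,"ty":0,"tz":-0.015,"spin":0},{"hand":0.4,"tx":0,"ty":0,"tz":-0.025,"spin":0},{"hand":0.4,"tx":0,"ty":0,"tz":-0.02,"spin":0},{"hand":0.4,"tx":0,"ty":0,"tz":0,"spin":0}]'
python3 -c "
from h import *
to(488,-315,245);cap('top','t1')"
```

```text
time: 4.78
tool_pos: [587.1, 54.9, 247.0]
tcp_rot: [3.137, -0.0, 1.555]
contact_force: [-0.2, 0.3, -0.5]
grip_width: 47.4
finger_force: 29.9
pos [587.1  54.9 247. ] rpy [ 3.137 -0.     1.555] w 47.4 ff 29.9 F [-0.2  0.3 -0.5] t 4.78 tool shift [-0.3714 -0.0933  0.0016]
```

```bash
python3 -m creep '[{"hand":0.4,"tx":-0.02,"ty":-0.005,"tz":0,"spin":0},{"hand":0.4,"tx":-0.04,"ty":-0.01,"tz":0,"spin":0},{"hand":0.4,"tx":-0.04,"ty":-0.01,"tz":0,"spin":0},{"hand":0.4,"tx":-0.04,"ty":-0.01,"tz":0,"spin":0},{"hand":0.4,"tx":-0.04,"ty":-0.01,"tz":0,"spin":0}]';python3 -m creep '[{"hand":0.4,"tx":-0.04,"ty":-0.01,"tz":0,"spin":0},{"hand":0.4,"tx":-0.04,"ty":-0.01,"tz":0,"spin":0},{"hand":0.4,"tx":-0.04,"ty":-0.01,"tz":0,"spin":0},{"hand":0.4,"tx":-0.035,"ty":-0.01,"tz":0,"spin":0},{"hand":0.4,"tx":-0.02,"ty":-0.005,"tz":0,"spin":0}]'
python3 -m creep '[{"hand":0.4,"tx":-0.015,"ty":-0.003,"tz":0,"spin":0},{"hand":0.4,"tx":0,"ty":0,"tz":0,"spin":0},{"hand":0.4,"tx":0,"ty":0,"tz":0,"spin":0}]'
python3 -c "
from h import *
to(488,-315,245)"
```

```text
time: 5.45
tool_pos: [537.0, -126.5, 243.8]
tcp_rot: [-3.14, -0.0, 1.555]
contact_force: [0.5, -0.6, -1.0]
grip_width: 47.6
finger_force: 29.9
time: 6.08
tool_pos: [489.1, -300.7, 243.7]
tcp_rot: [-3.14, -0.001, 1.553]
contact_force: [0.7, 0.3, -2.1]
grip_width: 47.6
finger_force: 29.9
time: 6.45
tool_pos: [487.8, -312.6, 244.6]
tcp_rot: [-3.142, -0.001, 1.556]
contact_force: [0.0, 0.1, -1.5]
grip_width: 47.4
finger_force: 29.9
pos [ 487.8 -312.6  244.6] rpy [-3.142e+00 -1.000e-03  1.556e+00] w 47.4 ff 29.9 F [ 0.   0.1 -1.5] t 6.45 tool shift [-0.0023  0.0003 -0.0004]
```

```bash
python3 -m creep '[{"hand":0.4,"tx":-0.002,"ty":0,"tz":0.03,"spin":0},{"hand":0.4,"tx":0,"ty":0,"tz":0.04,"spin":0},{"hand":0.4,"tx":0,"ty":0,"tz":0.04,"spin":0},{"hand":0.4,"tx":0,"ty":0,"tz":0.035,"spin":0},{"hand":0.4,"tx":0,"ty":0,"tz":0.015,"spin":0}]'
python3 -m creep '[{"hand":0.4,"tx":0,"ty":0,"tz":0,"spin":0},{"hand":0.4,"tx":0,"ty":0,"tz":0,"spin":0}]'
python3 -c "
from h import *
to(488,-315,70);cap('side','s2');crop('s2',255,240,200,150,4,'c4')"
```

```text
time: 7.08
tool_pos: [487.1, -313.9, 82.9]
tcp_rot: [-3.139, -0.002, 1.557]
contact_force: [-0.6, -0.2, -0.9]
grip_width: 47.4
finger_force: 29.9
time: 7.32
tool_pos: [488.4, -316.0, 86.2]
tcp_rot: [3.139, 0.002, 1.556]
contact_force: [0.3, 0.1, -1.8]
grip_width: 47.3
finger_force: 29.9
pos [ 488.4 -316.    86.2] rpy [3.139e+00 2.000e-03 1.556e+00] w 47.3 ff 29.9 F [ 0.3  0.1 -1.8] t 7.33 tool shift [ 0.001  -0.0004  0.0162]
```

View pics/c4.png

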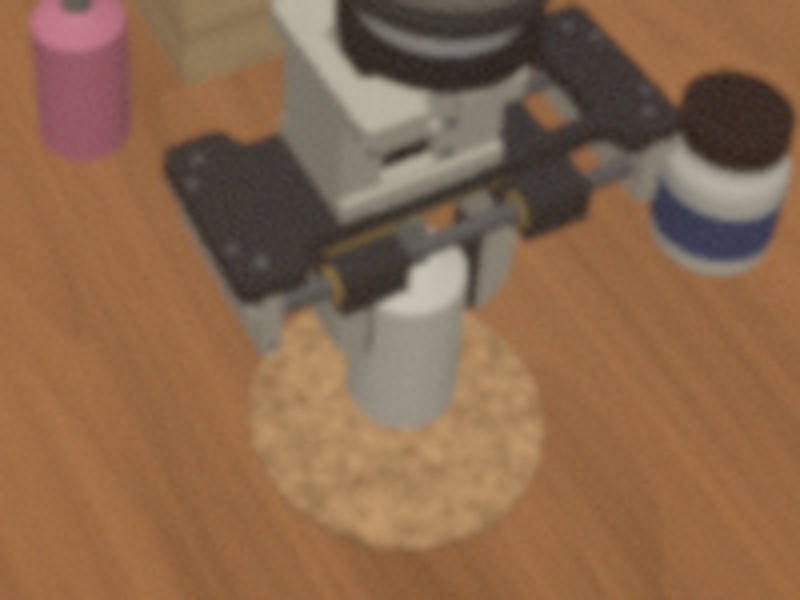

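The bottle hangs upright over the middle of the cork (foot about 403,400; cork centre about 398,425), so I'm lowering it gently.

```bash
python3 -m creep '[{"hand":0.4,"tx":0,"ty":0,"tz":0.008,"spin":0},{"hand":0.4,"tx":0,"ty":0,"tz":0.005,"spin":0},{"hand":0.4,"tx":0,"ty":0,"tz":0.002,"spin":0},{"hand":0.4,"tx":0,"ty":0,"tz":0,"spin":0},{"hand":0.4,"tx":0,"ty":0,"tz":0,"spin":0}]'
```

```text
time: 8.0
tool_pos: [487.5, -315.7, 69.8]
tcp_rot: [3.141, 0.0, 1.555]
contact_force: [-0.5, 0.4, -1.4]
grip_width: 47.7
finger_force: 29.9
```

```bash
python3 -m creep '[{"hand":0.4,"tx":0,"ty":0,"tz":0.001,"spin":0},{"hand":0.4,"tx":0,"ty":0,"tz":0.001,"spin":0},{"hand":0.4,"tx":0,"ty":0,"tz":0,"spin":0}]'
```

```text
time: 8.38
tool_pos: [487.7, -315.9, 68.9]
tcp_rot: [3.141, 0.001, 1.555]
contact_force: [-1.5, 0.9, 7.2]
grip_width: 47.5
finger_force: 29.9
```

Contact made; releasing.

```bash
python3 -m creep '[{"hand":0.6,"tx":0,"ty":0,"tz":0,"spin":0},{"hand":0.8,"tx":0,"ty":0,"tz":0,"spin":0},{"hand":1,"tx":0,"ty":0,"tz":0,"spin":0},{"hand":1,"tx":0,"ty":0,"tz":0,"spin":0},{"hand":1,"tx":0,"ty":0,"tz":0,"spin":0}]'; python3 -m creep '[{"hand":1,"tx":0,"ty":0,"tz":-0.03,"spin":0},{"hand":1,"tx":0,"ty":0,"tz":-0.05,"spin":0},{"hand":1,"tx":0,"ty":0,"tz":-0.05,"spin":0},{"hand":1,"tx":0,"ty":0,"tz":-0.04,"spin":0},{"hand":1,"tx":0,"ty":0,"tz":0,"spin":0}]'
python3 -c "
from h import *
to(442.5,29.5,200);cap('side','s3');crop('s3',220,110,200,150+90,2.5,'c5')"
```

```text
time: 9.0
tool_pos: [487.4, -315.6, 67.6]
tcp_rot: [-3.141, -0.0, 1.555]
contact_force: [-0.1, 0.4, -0.2]
grip_width: 89.4
finger_force: 0.0
time: 9.62
tool_pos: [488.6, -316.5, 241.4]
tcp_rot: [3.136, 0.005, 1.555]
contact_force: [0.6, -0.5, -0.2]
grip_width: 92.0
finger_force: 0.0
pos [ 488.6 -316.5  241.4] rpy [3.136 0.005 1.555] w 92.0 ff 0.0 F [ 0.6 -0.5 -0.2] t 9.62 tool shift [ 0.3455 -0.0518  0.0395]
```

View pics/c5.png

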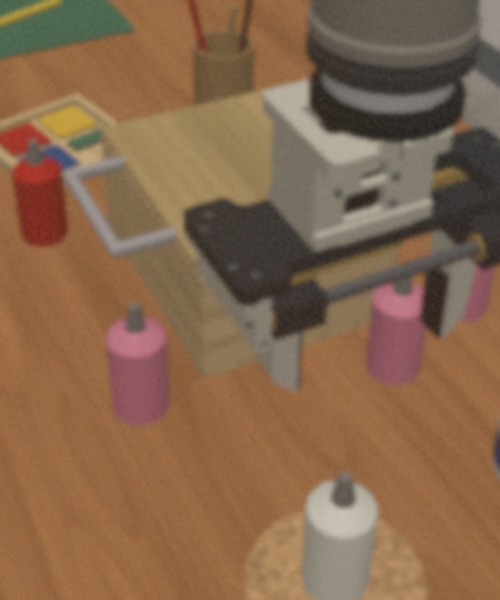

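The bottle stands upright on the cork (340,540) and clear. Next is the bar, with the fingers narrowed to about 32 mm so the far one fits the gap.

```bash
python3 -m creep '[{"hand":1,"tx":0.025,"ty":-0.004,"tz":0,"spin":0},{"hand":1,"tx":0.045,"ty":-0.007,"tz":0,"spin":0},{"hand":0.35,"tx":0.045,"ty":-0.007,"tz":0,"spin":0},{"hand":0.35,"tx":0.045,"ty":-0.007,"tz":0,"spin":0},{"hand":0.35,"tx":0.045,"ty":-0.007,"tz":0,"spin":0}]'
python3 -m creep '[{"hand":0.35,"tx":0.045,"ty":-0.006,"tz":0,"spin":0},{"hand":0.35,"tx":0.045,"ty":-0.006,"tz":0,"spin":0},{"hand":0.35,"tx":0.035,"ty":-0.005,"tz":0,"spin":0},{"hand":0.35,"tx":0.015,"ty":-0.002,"tz":0,"spin":0},{"hand":0.35,"tx":0,"ty":0,"tz":0,"spin":0}]'
python3 -m creep '[{"hand":0.35,"tx":0,"ty":0,"tz":0.03,"spin":0},{"hand":0.35,"tx":0,"ty":0,"tz":0.03,"spin":0},{"hand":0.35,"tx":0,"ty":0,"tz":0.02,"spin":0},{"hand":0.35,"tx":0,"ty":0,"tz":0,"spin":0},{"hand":0.35,"tx":0,"ty":0,"tz":0,"spin":0}]'
python3 -c "
from h import *
to(442.5,29.5,110);cap('side','s4');crop('s4',200,80,160,150,4,'c6')
# bar ends from side image s3 crop px: (65,173),(118,250) /2.5 + (220,110)
s=load('s3')
for q in[(68,175),(118,247)]:print(onz(s,(220+q[0]/2.5,110+q[1]/2.5),115))"
```

```text
time: 10.3
tool_pos: [457.5, -108.4, 236.0]
tcp_rot: [-3.139, -0.001, 1.555]
contact_force: [0.8, 0.3, 0.8]
grip_width: 66.5
finger_force: 0.0
time: 10.92
tool_pos: [441.5, 30.5, 236.9]
tcp_rot: [-3.14, 0.0, 1.557]
contact_force: [0.9, 0.3, -0.4]
grip_width: 32.2
finger_force: 0.0
time: 11.55
tool_pos: [442.4, 29.4, 158.2]
tcp_rot: [3.141, 0.0, 1.554]
contact_force: [-0.8, -0.2, -0.1]
grip_width: 32.2
finger_force: 0.0
pos [442.4  29.4 158.2] rpy [3.141 0.    1.554] w 32.2 ff 0.0 F [-0.8 -0.2 -0.1] t 11.55 tool shift [0.0001 0.     0.0482]
[443.50018571  91.1427497  115.        ]
[445.23876878 -26.73047096 115.        ]
```

View pics/c6.png

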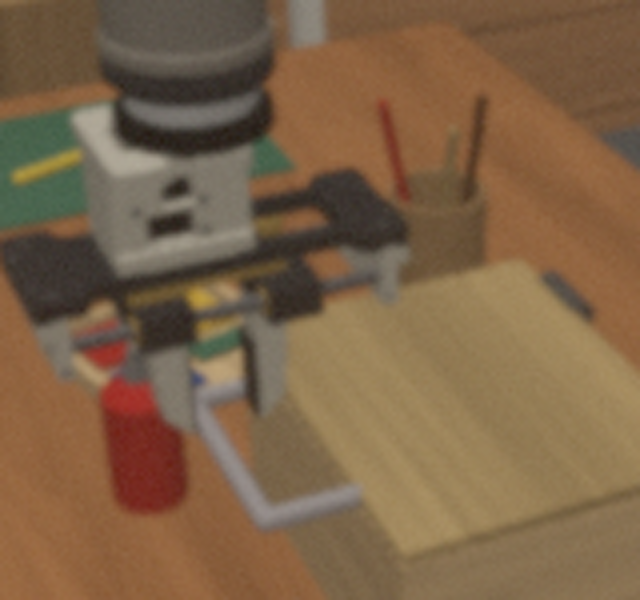

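The fingers (180,425) and (265,405) are on either side of the bar (230,450). I'm descending 48 mm with a force check.

```bash
python3 -m creep '[{"hand":0.35,"tx":0,"ty":0.001,"tz":0.015,"spin":0},{"hand":0.35,"tx":0,"ty":0,"tz":0.01,"spin":0},{"hand":0.35,"tx":0,"ty":0,"tz":0.005,"spin":0},{"hand":0.35,"tx":0,"ty":0,"tz":0,"spin":0}]'
python3 -m creep '[{"hand":0.35,"tx":0,"ty":0,"tz":0.006,"spin":0},{"hand":0.35,"tx":0,"ty":0,"tz":0.006,"spin":0},{"hand":0.35,"tx":0,"ty":0,"tz":0.006,"spin":0},{"hand":0.35,"tx":0,"ty":0,"tz":0,"spin":0}]'
python3 -m creep '[{"hand":0.2,"tx":0,"ty":0,"tz":0,"spin":0},{"hand":0.1,"tx":0,"ty":0,"tz":0,"spin":0},{"hand":0,"tx":0,"ty":0,"tz":0,"spin":0},{"hand":0,"tx":0,"ty":0,"tz":0,"spin":0},{"hand":0,"tx":0,"ty":0,"tz":0,"spin":0}]'
python3 -c "
from h import *
to(443,29.5,110)"
```

```text
time: 12.1
tool_pos: [442.8, 30.1, 127.7]
tcp_rot: [-3.141, -0.0, 1.555]
contact_force: [0.1, 0.8, -0.4]
grip_width: 32.1
finger_force: 0.0
time: 12.6
tool_pos: [442.5, 30.2, 109.2]
tcp_rot: [-3.14, -0.0, 1.555]
contact_force: [0.1, -1.1, -0.4]
grip_width: 32.0
finger_force: 0.0
time: 13.22
tool_pos: [443.5, 30.1, 109.9]
tcp_rot: [3.14, -0.0, 1.555]
contact_force: [2.4, -0.1, 0.1]
grip_width: 10.5
finger_force: 30.0
pos [443.5  30.1 109.9] rpy [ 3.14  -0.     1.555] w 10.5 ff 30.0 F [ 2.4 -0.1  0.1] t 13.22 tool shift [-0.0006 -0.0005 -0.0001]
```

```bash
python3 -c "
import numpy as np
t=np.r_[0,.03,.09,.15,.21,.27,.33,.39,.45,.51,.57,.63,.69,.75,.81,.86,.90,.92,.86,.80,.76,.75]
for a,b in zip(t,t[1:]):print(b,round(.24*(np.cos(a)-np.cos(b)),4),round(-.24*(np.sin(b)-np.sin(a)),4))"
```

```text
0.03 0.0001 -0.0072
0.09 0.0009 -0.0144
0.15 0.0017 -0.0143
0.21 0.0026 -0.0142
0.27 0.0034 -0.014
0.33 0.0043 -0.0138
0.39 0.0051 -0.0135
0.45 0.0059 -0.0131
0.51 0.0066 -0.0128
0.57 0.0074 -0.0123
0.63 0.0081 -0.0119
0.69 0.0088 -0.0114
0.75 0.0095 -0.0108
0.81 0.0101 -0.0102
0.86 0.0089 -0.0081
0.9 0.0074 -0.0061
0.92 0.0038 -0.0029
0.86 -0.0112 0.0091
0.8 -0.0106 0.0097
0.76 -0.0068 0.0068
0.75 -0.0016 0.0017
```

```bash
python3 -m creep '[{"hand":0,"tx":0,"ty":0.0001,"tz":-0.0072,"spin":0},{"hand":0,"tx":0,"ty":0.0009,"tz":-0.0144,"spin":0},{"hand":0,"tx":0,"ty":0.0017,"tz":-0.0143,"spin":0},{"hand":0,"tx":0,"ty":0.0026,"tz":-0.0142,"spin":0},{"hand":0,"tx":0,"ty":0,"tz":0,"spin":0}]'
cat >> h.py <<'E'
def th():
    o=get_obs();x,y,z=o['tool_pos']; print('theta z',np.arcsin((z+5-115)/240),'theta x',np.arccos((683-x)/240))
E
python3 -c "
from h import *
to(443,29.5,110);th()"
```

```text
time: 13.85
tool_pos: [449.1, 30.0, 160.6]
tcp_rot: [3.139, 0.0, 1.555]
contact_force: [5.7, -0.8, -3.6]
grip_width: 10.9
finger_force: 30.0
pos [449.1  30.  160.6] rpy [3.139 0.    1.555] w 10.9 ff 30.0 F [ 5.7 -0.8 -3.6] t 13.85 tool shift [-0.0005 -0.0062  0.0505]
theta z 0.21228194177220627 theta x 0.22513177616356678
```

```bash
python3 -m creep '[{"hand":0,"tx":0,"ty":0.0044,"tz":-0.014,"spin":0},{"hand":0,"tx":0,"ty":0.0043,"tz":-0.0138,"spin":0},{"hand":0,"tx":0,"ty":0.0051,"tz":-0.0135,"spin":0},{"hand":0,"tx":0,"ty":0.0059,"tz":-0.0131,"spin":0},{"hand":0,"tx":0,"ty":0.0066,"tz":-0.0128,"spin":0}]'
python3 -m creep '[{"hand":0,"tx":0,"ty":0.0074,"tz":-0.0123,"spin":0},{"hand":0,"tx":0,"ty":0.0081,"tz":-0.0119,"spin":0},{"hand":0,"tx":0,"ty":0.0088,"tz":-0.0114,"spin":0},{"hand":0,"tx":0,"ty":0,"tz":0,"spin":0}]'
python3 -c "
from h import *
to(443,29.5,110);th()"
```

```text
time: 14.48
tool_pos: [473.6, 29.4, 226.1]
tcp_rot: [-3.138, 0.0, 1.555]
contact_force: [4.5, -0.8, -4.2]
grip_width: 10.9
finger_force: 30.0
time: 14.98
tool_pos: [497.3, 28.9, 262.0]
tcp_rot: [-3.137, 0.001, 1.555]
contact_force: [-4.0, -2.3, 1.9]
grip_width: 10.5
finger_force: 30.0
pos [497.3  28.9 262. ] rpy [-3.137e+00  1.000e-03  1.555e+00] w 10.5 ff 30.0 F [-4.  -2.3  1.9] t 14.97 tool shift [-1.000e-04 -5.360e-02  1.523e-01]
theta z 0.6860939974167498 theta x 0.6858828175026116
```

```bash
python3 -m creep '[{"hand":0,"tx":0,"ty":0.0095,"tz":-0.0108,"spin":0},{"hand":0,"tx":0,"ty":0.0101,"tz":-0.0102,"spin":0},{"hand":0,"tx":0,"ty":0.0089,"tz":-0.0081,"spin":0},{"hand":0,"tx":0,"ty":0.0074,"tz":-0.0061,"spin":0},{"hand":0,"tx":0,"ty":0.0076,"tz":-0.0057,"spin":0}]'
python3 -m creep '[{"hand":0,"tx":0,"ty":0,"tz":0,"spin":0},{"hand":0,"tx":0,"ty":0,"tz":0,"spin":0},{"hand":0,"tx":0,"ty":0,"tz":0,"spin":0}]'
python3 -c "
from h import *
to(443,29.5,110);th();cap('side','s5');crop('s5',200,50,220,165,3.5,'c7')"
```

```text
time: 15.6
tool_pos: [540.1, 28.0, 303.5]
tcp_rot: [-3.137, 0.001, 1.555]
contact_force: [-5.2, -3.1, 6.4]
grip_width: 10.7
finger_force: 30.0
time: 15.98
tool_pos: [540.2, 28.0, 303.5]
tcp_rot: [-3.138, 0.001, 1.555]
contact_force: [-6.8, -3.0, 8.8]
grip_width: 11.2
finger_force: 30.0
pos [540.2  28.  303.5] rpy [-3.138e+00  1.000e-03  1.555e+00] w 11.2 ff 30.0 F [-6.8 -3.   8.8] t 15.97 tool shift [ 1.000e-04 -9.640e-02  1.939e-01]
theta z 0.9377704046619093 theta x 0.9333575015942807
```

View pics/c7.png

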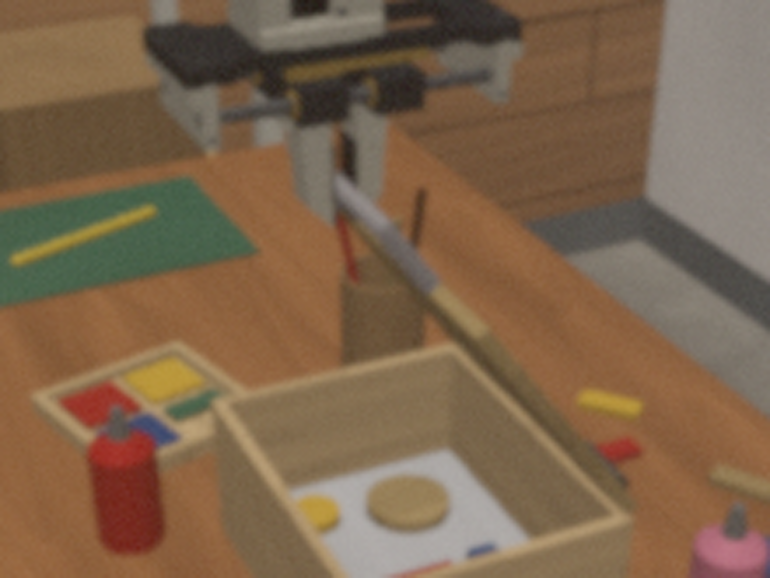

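The lid is open and held at about 0.935 rad, with the bar gripped at (345,185). Easing it back to about 0.75.

```bash
python3 -m creep '[{"hand":0,"tx":0,"ty":-0.0076,"tz":0.0058,"spin":0},{"hand":0,"tx":0,"ty":-0.0092,"tz":0.0077,"spin":0},{"hand":0,"tx":0,"ty":-0.0087,"tz":0.0081,"spin":0},{"hand":0,"tx":0,"ty":-0.006,"tz":0.0059,"spin":0},{"hand":0,"tx":0,"ty":-0.0026,"tz":0.0027,"spin":0}]'
python3 -m creep '[{"hand":0,"tx":0,"ty":0,"tz":0,"spin":0},{"hand":0,"tx":0,"ty":0,"tz":0,"spin":0},{"hand":0,"tx":0,"ty":0,"tz":0,"spin":0},{"hand":0,"tx":0,"ty":0,"tz":0,"spin":0},{"hand":0,"tx":0,"ty":0,"tz":0,"spin":0}]'
python3 -c "
from h import *
to(443,29.5,110);th();print(get_obs()['dq'])
cap('side','s6');crop('s6',200,60,250,330,1.8,'c8')"
```

```text
time: 16.65
tool_pos: [506.7, 28.7, 272.7]
tcp_rot: [-3.139, 0.001, 1.555]
contact_force: [-4.6, -3.3, 5.9]
grip_width: 11.2
finger_force: 30.0
time: 17.27
tool_pos: [507.0, 28.8, 273.0]
tcp_rot: [-3.139, 0.001, 1.555]
contact_force: [-6.9, -2.4, 5.7]
grip_width: 11.2
finger_force: 30.0
pos [507.   28.8 273. ] rpy [-3.139e+00  1.000e-03  1.555e+00] w 11.2 ff 30.0 F [-6.9 -2.4  5.7] t 17.27 tool shift [-1.000e-04 -6.360e-02  1.632e-01]
theta z 0.7468288699418346 theta x 0.7474348680957709
[ 0.0006447   0.00014551 -0.00296172  0.00022898  0.00041484  0.00043077]
```

View pics/c8.png

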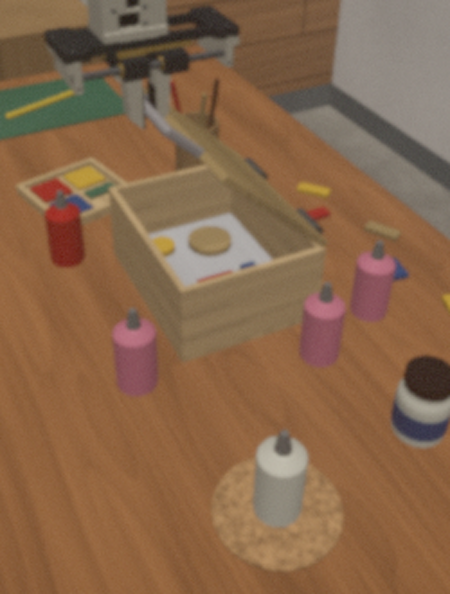

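The lid is held still at about 0.747 rad. The bottle stands on the cork (278,505) and nothing else has been disturbed, so I'm handing in.

```bash
python3 -c "
from plant import close_job
print(close_job())"
```

```text
the job is handed in; nothing more can be done
None
```

The job is handed in, though the hand-in gave no verdict: the glue bottle stands upright on the cork coaster, and the lid was raised to about 0.935 rad, eased back and is still held at about 0.747 rad, with the puzzle tray, paint jar and brush pot untouched.

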